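Shim the gap in the bench jig and hold the wedge tight

TASK

Lift the lid of the wooden box open until it rests back on its stop. Stand spacer plates from the box upright side by side in the gap between the work block and the sloped stop of the jig, using as many as still fit down flat on the base plate with no room for another, then push the wedge, thick end up and slope against the sloped stop, down between plates and stop until it feels tight. Finish while still gripping the wedge and pressing it down, so that you hold the stack tight, and leave the other things on the bench alone.

Things in the scene. Friction and masses are not known exactly. Their poses are not given: they have to be found in the camera images.
- box: Open wooden box, 130 (x) x 140 (y) x 72 mm high, walls and floor 5 mm, fixed to the bench (yaw up to 0.3 rad). Origin: centre of its underside; x points away from the robot to the hinge side, z up. Low wooden ribs on its floor (up to 14 mm above the bench) keep the plates and the wedge standing in a row along x.
- lid (a joint): Opening angle of the box's flat wooden lid (7 mm thick, 0.15 kg), hinged along the far (+x) rim of the box: 0 closed, 2.1 rad open on its stop, leaning back. It has no catch: let go below about 1.5 rad it falls shut, beyond that it falls open to the stop.
- lid_hinge (a point): Point on the lid's hinge line (which runs along the box's y), in the middle of the far rim; its frame turns with the lid.
- lid_handle (a point): Grip point in the head of the brass knob on the lid (round head 28 mm across and 21 mm high, on a stem 16 mm across; the whole knob stands 43 mm above the lid); 100 mm from the hinge line towards the front of the lid and 42 mm above the lid's underside. Moves with the lid.
- jig: Dark steel base plate of the jig, 170 (x) x 110 (y) x 10 mm, fixed to the bench (yaw up to 0.35 rad). Origin: centre of its underside; x points away from the robot, z up. On it stand the work block (nearer) and the sloped stop (farther).
- work: Aluminium work block fixed on the jig plate, 40 (x) x 44 (y) x 60 mm high. Origin: bottom of the middle of its flat upright face that looks to the stop (+x); the block lies on the -x side of it. Axes as the jig's.
- stop: Steel stop fixed on the jig plate, 44 mm wide (y), about 60 mm high. Origin: bottom of the middle of its sloped face, on the plate, which looks to the work block (-x) and leans away from it by 0.35 mm per mm of height. Its x distance from the work block's face is the gap at the plate: 16 to 29.5 mm, different each time. Axes as the jig's.
- wedge: Steel wedge at the far end of the row in the box, 50 mm wide (y), 60 high, 0.1 kg, 14 mm thick at the foot, 35 at the top: -x face upright, +x face sloped 0.35 mm per mm, as the stop's. Origin: centre of the underside; x to the sloped side. Grip across its width. Tight, its underside stays 2 to 41 mm above the plate; if it reaches the plate, a spacer is missing. A press of about 10 N sets it.
- spacer_1: Aluminium spacer plate, 10 mm thick (x) x 50 mm wide (y) x 50 mm high, 0.07 kg, standing in the box, nearest the robot in the row; there is at least one more plate than is needed. Origin: centre of the underside; x through the thickness, z up. Can be gripped across its 50 mm width.
- spacer_2: Aluminium spacer plate, 10 mm thick (x) x 50 mm wide (y) x 50 mm high, 0.07 kg, standing in the box, second from the robot in the row; there is at least one more plate than is needed. Origin: centre of the underside; x through the thickness, z up. Can be gripped across its 50 mm width.
- spacer_3: Aluminium spacer plate, 10 mm thick (x) x 50 mm wide (y) x 50 mm high, 0.07 kg, standing in the box, third from the robot in the row; there is at least one more plate than is needed. Origin: centre of the underside; x through the thickness, z up. Can be gripped across its 50 mm width.
- wood_block: Brown hardwood block with three dishes, 55 x 55 x 40 mm, a bystander. Origin: centre of the underside.
- pliers_flat: Pliers with red handles lying on the bench, 141 x 42 x 11 mm, a bystander. Origin: on the underside, at the middle.
- emery_block: Sanding block, 53 x 95 x 29 mm, a bystander. Origin: centre of the underside.

How it is judged (in metres and radians):
On the way, in this order (a step that is already met when the one before it is completed fails the run):
1. the lid is open on its stop (value of joint lid above 2 rad), for 0.2 s.
2. a spacer plate stands upright in the gap, on the base plate (((x of spacer_1 in the frame of work above 0 m and x of spacer_1 in the frame of stop below 0.006 m and y of spacer_1 in the frame of work between -0.02 and 0.02 m and z of spacer_1 in the frame of jig between 0.005 and 0.015 m and angle between the z axis of spacer_1 and the z axis of jig, either way round below 0.13 rad and angle between the x axis of spacer_1 and the x axis of jig, either way round below 0.15 rad) or (x of spacer_2 in the frame of work above 0 m and x of spacer_2 in the frame of stop below 0.006 m and y of spacer_2 in the frame of work between -0.02 and 0.02 m and z of spacer_2 in the frame of jig between 0.005 and 0.015 m and angle between the z axis of spacer_2 and the z axis of jig, either way round below 0.13 rad and angle between the x axis of spacer_2 and the x axis of jig, either way round below 0.15 rad) or (x of spacer_3 in the frame of work above 0 m and x of spacer_3 in the frame of stop below 0.006 m and y of spacer_3 in the frame of work between -0.02 and 0.02 m and z of spacer_3 in the frame of jig between 0.005 and 0.015 m and angle between the z axis of spacer_3 and the z axis of jig, either way round below 0.13 rad and angle between the x axis of spacer_3 and the x axis of jig, either way round below 0.15 rad))), for 0.2 s.
At the end, for the whole second after the job is handed in: Lid over 1.95 rad. Fingers grip the wedge (over 3 N); it is at rest, upright and square (0.13 rad), slope to the stop, within 20 mm of the middle, underside 1.5 to 43 mm above the plate, pressing on stop and spacer; a spacer standing in the gap presses on the work (each over 1.5 N) (value of joint lid above 1.95 rad and contact force between the fingers and wedge above 3 N and contact force between wedge and stop above 1.5 N and ((x of spacer_1 in the frame of work above 0 m and x of spacer_1 in the frame of stop below 0.006 m and y of spacer_1 in the frame of work between -0.02 and 0.02 m and z of spacer_1 in the frame of jig between 0.005 and 0.015 m and angle between the z axis of spacer_1 and the z axis of jig, either way round below 0.13 rad and angle between the x axis of spacer_1 and the x axis of jig, either way round below 0.15 rad and contact force between spacer_1 and work above 1.5 N) or (x of spacer_2 in the frame of work above 0 m and x of spacer_2 in the frame of stop below 0.006 m and y of spacer_2 in the frame of work between -0.02 and 0.02 m and z of spacer_2 in the frame of jig between 0.005 and 0.015 m and angle between the z axis of spacer_2 and the z axis of jig, either way round below 0.13 rad and angle between the x axis of spacer_2 and the x axis of jig, either way round below 0.15 rad and contact force between spacer_2 and work above 1.5 N) or (x of spacer_3 in the frame of work above 0 m and x of spacer_3 in the frame of stop below 0.006 m and y of spacer_3 in the frame of work between -0.02 and 0.02 m and z of spacer_3 in the frame of jig between 0.005 and 0.015 m and angle between the z axis of spacer_3 and the z axis of jig, either way round below 0.13 rad and angle between the x axis of spacer_3 and the x axis of jig, either way round below 0.15 rad and contact force between spacer_3 and work above 1.5 N)) and (contact force between wedge and spacer_1 above 1.5 N or contact force between wedge and spacer_2 above 1.5 N or contact force between wedge and spacer_3 above 1.5 N) and z of wedge in the frame of jig between 0.0115 and 0.053 m and y of wedge in the frame of work between -0.02 and 0.02 m and angle between the z axis of wedge and the z axis of jig, either way round below 0.13 rad and angle between the x axis of wedge and the x axis of jig, either way round below 0.15 rad and x of work in the frame of wedge below -0.01 m and angle between wedge's own z axis and vertical below 0.13 rad and linear speed of wedge below 0.01 m/s); the arm keeps its last pose, push and grip.
It fails at once if the brown wooden block is moved by more than 30 mm (distance of wood_block from where it was at the start of the episode above 0.03 m).
It fails at once if the pliers is moved by more than 30 mm (distance of pliers_flat from where it was at the start of the episode above 0.03 m).
It fails at once if the sanding block is moved by more than 30 mm (distance of emery_block from where it was at the start of the episode above 0.03 m).
It also fails if it takes over 72 s, if anything falls off the work surface, if the arm or the gripper's body presses on something with over 40 N, if the wrist force passes 120 N, or if a joint passes its speed limit or range.

ROBOT

A 7-joint arm with a two-finger parallel gripper is mounted at the origin on a cart in front of the work surface, level with it; the furniture and walls round the work are solid. World frame = base frame: x ahead of the robot, y to its left, z up, the work surface at z = 0. Lengths are in mm, angles in rad, forces in N, time in s.
With the tool pointing down it reaches from about 400 to 900 mm from the base axis. Payload 5.6 kg.
Tool frame: the origin (TCP) lies between the finger pads; the fingertips stand 8 mm ahead of it and the grasp point (between the pads) lies 11 mm behind it; z points along the fingers, y is the line along which they close (so a half turn about z gives the same grasp; the last joint's range is limited). The gripper opens to 92 mm and grips with 3 to 60 N. Pads are 20 mm wide; open, the fingers measure 128 mm over their backs; the gripper's body (75 mm by 189 mm) begins 69 mm behind the grasp point.
Start: joints at [1.082, 0.468, -0.012, 1.603, 0.006, 1.071, -0.056], TCP at [280.229, -586.499, 222.592] pointing down, gripper open.
Joint ranges: [-2.53, 2.53], [-0.31, 2.02], [-1.57, 1.55], [0.28, 2.44], [-1.29, 4.43], [0.15, 1.84], [-2.92, 2.92]. Speed limits (rad/s): [2.57, 2.57, 3.14, 3.14, 3.14, 3.14, 3.14].

INTERFACE

Orientations are given as a rotation vector (axis times angle).
In Python, from cell import robot, grip, kinematics, readout, read_camera, camera_info, ticket, spot_in, mark_of gives the robot as it stands. Calls block until the motion is done:
- robot.movep(position, orientation): joint-space move of the TCP to a pose.
- robot.servo_line(position, feed=150, rotation=None): straight line of the TCP; rotation=None keeps the orientation; feed is the mean speed in mm/s.
- robot.goto_joints(angles): joint-space move.
- grip(opening, newtons=None): opening from 0.0 (shut) to 1.0 (fully open); newtons is the grip in N (None keeps the last); returns when the fingers have stopped.
- robot.hold(seconds).
- kinematics.ik(position, orientation): joint angles nearest the present ones, or None.
- readout.observe(): the state.
- read_camera(name): name is "scene" or "top" or "wrist"; returns (picture, depth): 400x640x3 uint8, red, green, blue; 400x640 float32, mm along the optical axis (not along the pixel's ray), 0 where there is no reading.
- camera_info(name): a dict with "camera_matrix" (3x3 intrinsics, pixels), "k1" (the pictures are not rectified: a ray, as slopes to the right and down, at radius r is drawn at 1 + k1 r^2 times it, then the intrinsics apply), "R" (3x3) and "t" (3): a world point X has camera coordinates R X + t. Camera axes: x right, y down, z forward; pixel columns grow to the right and rows downward; lengths in mm; the calibration is good to about 2 mm. A picture is of the moment at which its call begins: read the wrist's pose just before it. camera_info takes no time and is no camera call; for the wrist camera it gives the pose at the moment of the call.
A pose or a line that the arm cannot do raises robot.IKError and nothing moves.
- ticket.job_done(): hands the job in; it is judged then, once.
Trained networks look in the newest picture that a camera, given by its name, has taken for a name from the list of things; names that differ only in an ending like _2 or _b are one class to them, and where a whole thing is asked for, a point or a joint stands for the part that bears it (a point fixed in the world has none). Each returns a list of dicts, best first, with "p" (0 to 1); they miss things now and then, are a little off and sometimes report something else, mostly with a low value. They report only what shows in the picture. A call takes as long as a camera call.
- spot_in(camera, query): "xy" ([column, row] in pixels, amid what is visible of it).
- mark_of(camera, query): "xy" ([column, row] in pixels: a listed point, or the origin of a listed thing).
The state is a dict: "t": time; "joints": joint angles; "joint_velocities": joint speeds; "joint_torque": joint torques, N m; "tcp_pos": TCP position; "tcp_rot": TCP orientation; "contact_force": force on the tool from outside, world axes, zero at the start; "wrist_torque": the same for the moment, N m; "grip_width": opening from 0.0 (shut) to 1.0 (fully open); "grip_force": force on a finger pad.
Only numpy, scipy, OpenCV 4.12 (cv2) and the standard library are available. Lean on these libraries where they do the work, as an engineer would, in place of code of your own. Each camera call takes 0.05 s, during which the arm holds its last target. There are 200 camera calls.

## Working session

There is one attempt and no reset: what is moved stays moved. The work goes in short steps, each a Python script; the robot and the scene stay as the last script left them, time stands still between calls to the robot, and variables do not carry over. Pictures are saved under pics/ and viewed, at most 10 in all, crops included, and the job is handed in when it is done.

```bash
ls; mkdir -p pics; cat > h.py <<'E'
import numpy as np, cv2
from cell import robot, grip, kinematics, readout, read_camera, camera_info, ticket, spot_in, mark_of
from scipy.spatial.transform import Rotation as Rn
def info(n):
    c=camera_info(n); return {k:(np.array(v,float) if k!='k1' else v) for k,v in c.items() if k in('camera_matrix','k1','R','t')}
def cloud(c,depth):
    K=c['camera_matrix']; v,u=np.mgrid[0:400,0:640]
    return pix(c,u,v,depth)
def rays(c,u,v):
    K=c['camera_matrix'];x=(np.asarray(u,float)-K[0,2])/K[0,0];y=(np.asarray(v,float)-K[1,2])/K[1,1]
    a,b=x,y
    for _ in range(15):
        f=1+c['k1']*(a*a+b*b); a,b=x/f,y/f
    return np.stack([a,b,np.ones_like(a)],-1)
def pix(c,u,v,d):
    p=rays(c,u,v)*np.asarray(d,float)[...,None]
    return (p-c['t'])@c['R']
def onz(c,u,v,z):
    r=rays(c,u,v)@c['R']; o=-c['R'].T@c['t']
    return o+r*((z-o[2])/r[...,2])[...,None]
def down(yaw):  # tool z down, tool y axis at angle yaw from world y... y_tool=(-sin,cos)*-1
    y=np.array([-np.sin(yaw),np.cos(yaw),0]);z=np.array([0,0,-1.]);x=np.cross(y,z)
    return Rn.from_matrix(np.stack([x,y,z],1)).as_rotvec()
E
cat > a.py <<'E'
from h import *
s=readout.observe();print(s['t'],s['tcp_pos'],s['tcp_rot'],s['contact_force'])
for n in('scene','top'):
    c=info(n);p,d=read_camera(n);cv2.imwrite(f'pics/{n}0.png',p[...,::-1]);np.savez(f'{n}0.npz',d=d,p=p,**c)
    print(n,c['R'].round(2).tolist(),c['t'])
    for q in('box','lid_handle','lid_hinge','jig','work','stop','wood_block','pliers_flat','emery_block'):
        for r in mark_of(n,q)[:2]:
            u,v=r['xy'];i,j=int(round(v)),int(round(u))
            ok=0<=i<400 and 0<=j<640
            print(q,np.round(r['xy'],1),round(r['p'],2),pix(c,u,v,d[i,j]).round(1) if ok else'')
E
python3 a.py
```

```text
cell.py
pics
0.0 [ 279.95695828 -585.9674771   221.64387376] [-3.06222756e+00 -6.93982900e-01  7.86222303e-04] [-0.70684383 -0.77258191 -0.17640718]
scene [[-0.87, -0.49, 0.01], [-0.32, 0.55, -0.77], [0.37, -0.68, -0.64]] [457.45035364 299.94450726 979.59096913]
box [355.6 213.9] 0.77 [ 460.7 -108.8   61.8]
lid_handle [372.7 189. ] 0.78 [ 437.9 -171.2  123.5]
lid_handle [315.6 271.5] 0.51 [480.7 100.    1.1]
lid_hinge [342.  191.4] 0.59 [ 535.2 -164.3   80.4]
lid_hinge [284.5 321.2] 0.25 [464.8 281.9  13.7]
jig [284.1 321.1] 0.74 [465.8 282.2  13.9]
jig [357.7 213.6] 0.4 [ 456.  -113.8   61.2]
work [297.  318.6] 0.62 [426.  284.7  57.9]
stop [286.5 319.6] 0.82 [464.8 273.3   9.2]
wood_block [359.  168.8] 0.63 [ 562.5 -359.6   37.6]
pliers_flat [316.6 268.9] 0.79 [ 4.835e+02  8.940e+01 -4.000e-01]
pliers_flat [294.5 316. ] 0.43 [431.3 286.5  66.9]
emery_block [320.7 184.1] 0.8 [ 651.3 -237.4   16.1]
top [[0.01, -1.0, -0.0], [-0.98, -0.01, -0.19], [0.19, 0.01, -0.98]] [ -22.338021    550.14046068 1472.21222641]
box [370.4 222.5] 0.87 [ 467.8 -173.1   79.6]
lid_handle [372.8 231.2] 0.66 [ 436.  -175.5  123.6]
lid_handle [396.6 163.4] 0.31 [ 666.1 -264.5   28.6]
lid_hinge [376.7 200.8] 0.77 [ 535.4 -193.6   74.7]
jig [229.4 219.3] 0.73 [479.8 259.8  42.7]
work [228.7 230.5] 0.74 [441.2 255.   72.1]
stop [228.6 225.7] 0.71 [464.2 267.7  10. ]
wood_block [438.  195.9] 0.89 [ 560.1 -392.4   33.6]
pliers_flat [284.7 224.6] 0.49 [470.2  90.6   2.8]
emery_block [398.5 164.2] 0.87 [ 663.2 -270.3   29.7]
```

View images.

```bash
python3 - <<'E'
import cv2
a=cv2.imread('pics/top0.png')[120:300,160:480];b=cv2.imread('pics/scene0.png')[130:400,200:440]
a=cv2.resize(a,None,fx=1.7,fy=1.7,interpolation=3)
b=cv2.resize(b,None,fx=1.1,fy=1.1)
import numpy as np
o=np.zeros((600,800,3),'u1');o[:a.shape[0],:a.shape[1]]=a;o[303:,:b.shape[1]]=b[:297];cv2.imwrite('pics/m0.png',o)
E
```

```text
(no output)
```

View pics/m0.png

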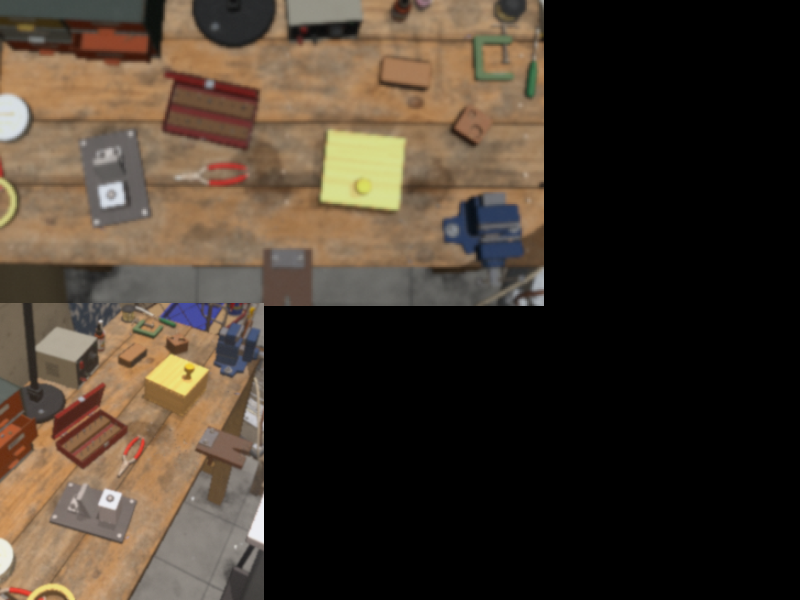

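```bash
cat > b.py <<'E'
from h import *
for n in('top','scene'):
    z=np.load(f'{n}0.npz');c={'camera_matrix':z['camera_matrix'],'k1':float(z['k1']),'R':z['R'],'t':z['t']}
    P=cloud(c,z['d'].astype(float)).reshape(-1,3);rgb=z['p'].reshape(-1,3).astype(int)
    def near(x,y,r,lo,hi):
        return (np.hypot(P[:,0]-x,P[:,1]-y)<r)&(P[:,2]>lo)&(P[:,2]<hi)
    for nm,m in dict(lid=near(468,-178,110,70,90),plate=near(470,262,130,5,16),knob=near(437,-175,40,108,140),work=near(432,262,45,60,85),bench=near(400,0,60,-20,20)).items():
        Q=P[m]; 
        if len(Q)<4: print(n,nm,len(Q));continue
        (ce,sz,an)=cv2.minAreaRect(Q[:,:2].astype(np.float32))
        print(n,nm,len(Q),np.round(ce,1),np.round(sz,1),round(np.deg2rad(an),3),'z',np.percentile(Q[:,2],[5,50,95]).round(1),'mean',Q.mean(0).round(1))
E
python3 b.py
```

```text
top lid 1903 [ 478.2 -182.5] [141.1 131.4] 1.457 z [75.3 80.8 85.9] mean [ 478.9 -181.8   80.8]
top plate 1591 [472.4 259.4] [254.7 251. ] 0.852 z [ 5.4 10.2 15.1] mean [469.1 266.3  10.1]
top knob 76 [ 443.3 -178.5] [26.2 26.5] 0.308 z [114.5 122.9 127.1] mean [ 442.9 -178.2  122.5]
top work 202 [430.  265.3] [40.5 45.2] 0.194 z [66.2 71.9 76.8] mean [430.  264.8  71.9]
top bench 1129 [399.2  -1.3] [117.4 116.5] 0.013 z [-4.6  0.9  6.7] mean [ 3.997e+02 -3.000e-01  1.000e+00]
scene lid 1215 [ 479.5 -182.2] [144.8 132.5] 1.469 z [73.7 80.6 83.1] mean [ 477.1 -172.5   80.1]
scene plate 1822 [491.7 250. ] [214.6 211.8] 0.492 z [ 7.5 11.  14. ] mean [466.2 281.4  10.9]
scene knob 70 [ 443.4 -176.7] [27.4 23.7] 0.24 z [111.2 122.  125.5] mean [ 442.5 -174.7  120.2]
scene work 314 [431.3 264.2] [40.7 46.1] 0.228 z [63.9 70.2 73.8] mean [429.9 267.   69.8]
scene bench 1022 [399.9   0.5] [117.3 117.7] 0.626 z [-2.4  0.5  3.1] mean [398.9   1.7   0.5]
```

```bash
cat >> h.py <<'E'
def D(yaw): return down(yaw+np.pi)
def obs(tag=''):
    s=readout.observe();print(tag,'t',round(s['t'],2),'tcp',np.round(s['tcp_pos'],1),'F',np.round(s['contact_force'],1),'gw',round(s['grip_width']*92,1),'gf',round(s['grip_force'],1));return s
BC=np.array([478.5,-182.3]);BY=-0.108
def bx(x,y=0,z=0):
    c,s=np.cos(BY),np.sin(BY);return np.array([BC[0]+c*x-s*y,BC[1]+s*x+c*y,z])
E
cat > c.py <<'E'
from h import *
o=D(BY)
robot.movep(bx(-35,0,170),o);obs('above')
robot.servo_line(bx(-35,0,101),feed=120);obs()
grip(0.2,12);obs('grip')
for th in np.arange(0.3,1.86,0.3).tolist()+[1.9]:
    x=65-100*np.cos(th)+42*np.sin(th);z=72+100*np.sin(th)+42*np.cos(th)
    robot.servo_line(bx(x,0,z-11),feed=120)
    obs(round(th,2))
grip(1.0);obs()
E
python3 c.py
```

```text
above t 2.62 tcp [ 443.8 -179.5  170.2] F [-0.1 -0.6 -0.1] gw 92.1 gf 0.0
 t 3.35 tcp [ 444.1 -178.9  101.3] F [-0.1 -0.4  0.4] gw 91.5 gf 0.0
grip t 4.34 tcp [ 443.7 -178.8  101. ] F [-0.5 -1.  -0.8] gw 27.3 gf 12.0
0.3 t 4.78 tcp [ 461.2 -180.7  130.6] F [ 4.5 -3.8 -6.3] gw 27.5 gf 12.0
0.6 t 5.19 tcp [ 483.8 -183.2  151.1] F [ 3.2 -3.  -6.2] gw 27.5 gf 12.0
0.9 t 5.61 tcp [ 512.8 -186.3  164.6] F [ 0.3 -3.7 -4.6] gw 27.6 gf 12.0
1.2 t 6.03 tcp [ 545.  -189.8  168.9] F [-0.7 -4.4 -3.7] gw 27.3 gf 12.0
1.5 t 6.44 tcp [ 577.  -193.3  163.6] F [-1.6 -4.3 -4. ] gw 27.4 gf 12.0
1.8 t 6.86 tcp [ 606.  -196.5  148.9] F [-0.8 -3.7 -0.2] gw 27.5 gf 12.0
1.9 t 7.11 tcp [ 614.5 -197.4  142.3] F [-2.  -5.2 -1. ] gw 26.8 gf 12.0
 t 8.15 tcp [ 614.8 -197.1  142. ] F [ 0.1 -0.5  0.4] gw 92.1 gf 0.3
```

```bash
cat > d.py <<'E'
from h import *
p=readout.observe()['tcp_pos'];robot.servo_line([p[0],p[1],260],feed=250)
robot.movep(bx(-40,0,330),D(BY));
def snap(n,tag):
    robot.hold(0.15) if n=='wrist' else 0
    c=info(n);p,d=read_camera(n);cv2.imwrite(f'pics/{tag}.png',p[...,::-1]);np.savez(f'{tag}.npz',d=d,p=p,**c)
    return c,d
def q(n,c,d,names):
    for nm in names:
        for r in mark_of(n,nm)[:4]:
            u,v=r['xy'];i,j=int(np.clip(v,0,399)),int(np.clip(u,0,639));print(nm,np.round(r['xy'],1),round(r['p'],2),pix(c,u,v,d[i,j]).round(1))
c,d=snap('wrist','w1');print(c['R'].round(2).tolist(),(-c['R'].T@c['t']).round(1))
q('wrist',c,d,['spacer_1','wedge','lid_handle','lid_hinge'])
robot.movep([470,262,330],D(0.21));obs()
c,d=snap('wrist','w2');q('wrist',c,d,['jig','work','stop'])
E
python3 d.py; python3 -c "
import cv2,numpy as np
cv2.imwrite('pics/m1.png',np.vstack([cv2.resize(cv2.imread(f'pics/w{i}.png'),(480,300),interpolation=3) for i in(1,2)]))"
```

```text
[[-0.11, -0.99, -0.0], [-0.95, 0.1, 0.3], [-0.29, 0.03, -0.96]] [ 523.1 -186.6  491.5]
spacer_1 [325.6 125.2] 0.84 [ 486.2 -187.9   17.8]
spacer_1 [319.9 158.3] 0.82 [ 439.2 -174.6   18.9]
spacer_1 [321. 145.] 0.61 [ 463.3 -178.9   52.9]
wedge [321.2 110.7] 0.64 [ 508.8 -184.1   67.1]
lid_hinge [320.2  82.4] 0.81 [ 542.8 -186.5   73.1]
 t 11.57 tcp [470.8 260.4 329.8] F [-0.2 -0.7  0.8] gw 91.9 gf 0.0
jig [314.3 153.4] 0.87 [479.8 273.4  46.5]
work [310.  170.5] 0.83 [448.8 274.2  19.2]
stop [313.  159.9] 0.74 [463.9 272.9  10.4]
```

View pics/m1.png

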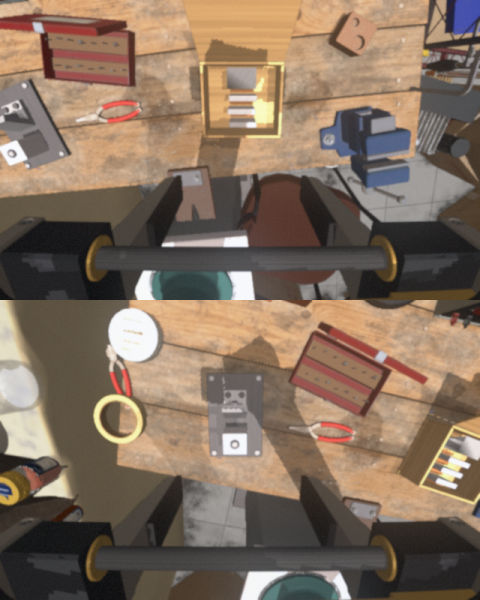

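```bash
cat > e.py <<'E'
from h import *
import sys
sys.argv
y=0.205;g=np.array([462,272]);u=np.array([np.cos(y),np.sin(y)])
robot.movep([*(g-85*u),165],D(y));robot.hold(0.2);obs()
c=info('wrist');p,d=read_camera('wrist');cv2.imwrite('pics/w3.png',p[...,::-1]);np.savez('w3.npz',d=d,p=p,**c)
print(c['camera_matrix'][0,0],(-c['R'].T@c['t']).round(1))
for nm in('jig','work','stop'):
    for r in mark_of('wrist',nm)[:2]:
        a,b=r['xy'];print(nm,np.round(r['xy'],1),round(r['p'],2),pix(c,a,b,d[int(b),int(a)]).round(1))
E
python3 e.py
cat > f.py <<'E'
from h import *
def ld(t):
    z=np.load(t+'.npz');c={'camera_matrix':z['camera_matrix'],'k1':float(z['k1']),'R':z['R'],'t':z['t']};return c,z['d'].astype(float),z['p']
c,d,p=ld('w1');P=cloud(c,d);m=(d>0)
R2=np.array([[np.cos(BY),np.sin(BY)],[-np.sin(BY),np.cos(BY)]])
B=(P[...,:2]-BC)@R2.T
rim=m&(P[...,2]>66)&(P[...,2]<78)&(abs(B[...,0])<80)&(abs(B[...,1])<80)
print('rim',cv2.minAreaRect(P[rim][:,:2].astype(np.float32)))
m&=(abs(B[...,0])<62)&(abs(B[...,1])<50)
t=(m&(P[...,2]>45)).astype(np.uint8)
n,l,s,_=cv2.connectedComponentsWithStats(t)
for i in range(1,n):
    if s[i,4]<15: continue
    k=l==i;print(s[i],'box x',np.percentile(B[k][:,0],[3,50,97]).round(1),'y',np.percentile(B[k][:,1],[3,50,97]).round(1),'z',np.percentile(P[k][:,2],[5,50,95]).round(1))
c,d,p=ld('w3');P=cloud(c,d);m=(d>0)
J=np.hypot(P[...,0]-470,P[...,1]-262)<125
for nm,lo,hi in(('plate',6,15),('tops',62,78)):
    k=(m&J&(P[...,2]>lo)&(P[...,2]<hi)).astype(np.uint8)
    n,l,s,_=cv2.connectedComponentsWithStats(k)
    for i in range(1,n):
        if s[i,4]>60: print(nm,s[i],cv2.minAreaRect(P[l==i][:,:2].astype(np.float32)),np.median(P[l==i][:,2]))
E
python3 f.py
python3 -c "
import cv2
cv2.imwrite('pics/m2.png',cv2.resize(cv2.imread('pics/w3.png')[80:330,180:460],None,fx=2.4,fy=2.4,interpolation=2)[:600,:672])"
```

```text
t 12.9 tcp [380.3 255.4 166.2] F [-0.4 -0.8  0.1] gw 91.7 gf 0.0
321.0403508870344 [461.8 272.5 329.3]
jig [321.4  91.8] 0.97 [469.4 274.6  17.4]
work [321.3 114. ] 0.91 [450.4 270.7  34.7]
stop [325.2  94. ] 0.7 [468.3 270.7  11.1]
rim ((481.05364990234375, -182.32225036621094), (140.84165954589844, 133.6671600341797), 83.99358367919922)
[282  85  81   2 160] box x [60.4 60.9 61.5] y [-46.5   0.5  47.4] z [64.3 70.2 73.8]
[ 302   90   40   29 1129] box x [21.2 38.6 55.6] y [-22.7   0.5  23.6] z [64.6 66.  67.4]
[305 127  38   8 301] box x [-0.4  3.8  8.4] y [-25.1  -0.9  21.8] z [50.2 55.6 57.2]
[303 145  37   8 292] box x [-24.8 -20.3 -15.5] y [-21.4   1.7  24.9] z [52.7 55.7 57.1]
[306 162  36   8 285] box x [-48.3 -43.8 -39.6] y [-24.6  -2.4  21.2] z [48.9 55.5 57.2]
[286 176  74   7 432] box x [-61.3 -60.3 -59.9] y [-46.9  -0.4  46.7] z [46.4 63.5 72.9]
[  113   234   431   166 23044] box x [-46.1 -15.5  -9.9] y [-49.7 -15.8  49.4] z [346.8 425.1 429.9]
plate [  261     0   124   179 14233] ((467.2776794433594, 272.9306640625), (163.23104858398438, 110.81390380859375), 11.965438842773438) 10.79829258664186
plate [437   1  19  22 101] ((558.4517211914062, 180.12322998046875), (19.679216384887695, 7.957259178161621), 47.289772033691406) 10.917893357200184
plate [433 111  30  13 236] ((472.09130859375, 149.7996063232422), (10.039649963378906, 26.197996139526367), 7.303411960601807) 10.30290899695659
tops [ 294   48   59   23 1265] ((492.0163269042969, 277.9658203125), (15.625044822692871, 44.23242950439453), 11.245501518249512) 68.9657309476591
tops [ 296  116   56   51 2722] ((430.8920593261719, 264.9946594238281), (40.37513732910156, 44.08515548706055), 11.771592140197754) 70.9013780110709
```

View pics/m2.png

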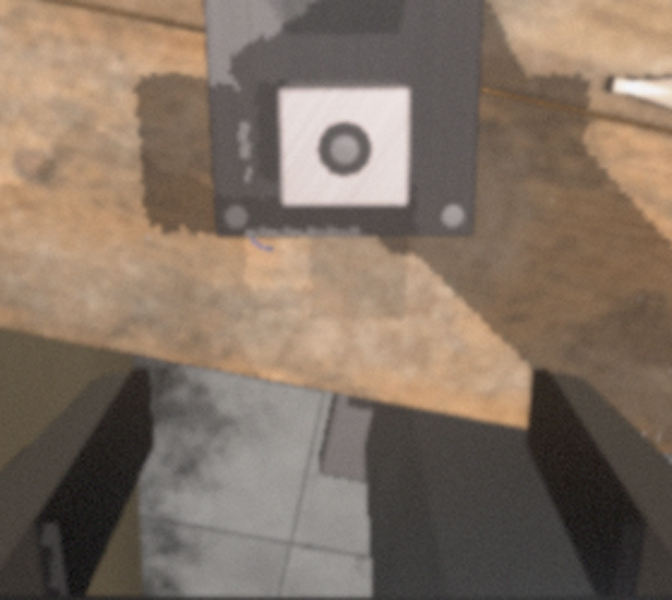

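```bash
cat > g.py <<'E'
from h import *
exec(open('f.py').read().split("c,d,p=ld('w1')")[0].split('import *')[1])
c,d,p=ld('w3');P=cloud(c,d);y=0.206
W=np.array([430.9,265.0]);R2=np.array([[np.cos(y),np.sin(y)],[-np.sin(y),np.cos(y)]])
J=(P[...,:2]-W)@R2.T;Z=P[...,2]
m=(d>0)&(abs(J[...,1])<18)&(J[...,0]>10)&(J[...,0]<70)
for z0 in range(0,76,5):
    k=m&(Z>=z0)&(Z<z0+5)
    if k.sum()>5: print(z0,k.sum(),np.percentile(J[k][:,0],[2,25,50,75,98]).round(1))
k=m&(Z>18)&(Z<60)&(J[...,0]>30);A=np.polyfit(Z[k]-10.5,J[k][:,0],1);print('stop fit',A, 'gap',A[1]-20.2)
k=k&True;print('fixed slope', np.median(J[k][:,0]-.35*(Z[k]-10.5))-20.2)
# column profile
for j in(310,322,335): print([(i,round(J[i,j,0],1),round(Z[i,j],1)) for i in range(72,122,3)])
cv2.imwrite('pics/m3.png',cv2.resize(p[30:180,250:400,::-1],None,fx=4,fy=4,interpolation=2))
E
python3 g.py
```

```text
5 110 [20.3 24.3 30.5 34.2 37.9]
10 683 [20.3 25.  29.6 35.1 39.5]
15 86 [39.5 40.4 40.4 41.2 41.5]
20 85 [41.2 42.  42.  42.8 43.1]
25 98 [43.5 43.6 44.3 44.4 45.1]
30 114 [20.2 45.1 45.8 46.4 46.6]
35 121 [20.3 46.6 47.3 48.  48.7]
40 116 [48.1 48.7 49.4 50.  50.6]
45 114 [50.  50.7 51.3 51.4 52.1]
50 146 [20.2 52.  52.7 53.3 54. ]
55 130 [20.3 53.8 54.5 54.6 55.2]
60 117 [54.9 55.5 55.7 56.2 56.8]
65 754 [11.7 57.3 64.1 67.1 69.9]
70 803 [10.2 13.4 17.2 59.7 64. ]
stop fit [ 0.35290784 38.08390427] gap 17.88390427015924
fixed slope 17.969957032477037
[(72, np.float64(53.9), np.float64(55.6)), (75, np.float64(51.9), np.float64(51.2)), (78, np.float64(50.1), np.float64(43.6)), (81, np.float64(48.1), np.float64(37.1)), (84, np.float64(45.8), np.float64(33.9)), (87, np.float64(43.6), np.float64(26.3)), (90, np.float64(41.2), np.float64(20.2)), (93, np.float64(38.7), np.float64(11.4)), (96, np.float64(36.0), np.float64(11.1)), (99, np.float64(33.3), np.float64(10.8)), (102, np.float64(30.5), np.float64(11.3)), (105, np.float64(27.8), np.float64(11.7)), (108, np.float64(25.0), np.float6
[... 925 characters left out ...]
9), np.float64(55.8)), (75, np.float64(52.1), np.float64(48.5)), (78, np.float64(50.1), np.float64(44.1)), (81, np.float64(48.1), np.float64(37.0)), (84, np.float64(45.8), np.float64(31.8)), (87, np.float64(43.5), np.float64(26.5)), (90, np.float64(41.2), np.float64(19.2)), (93, np.float64(38.7), np.float64(11.5)), (96, np.float64(36.0), np.float64(11.4)), (99, np.float64(33.3), np.float64(10.2)), (102, np.float64(30.5), np.float64(9.9)), (105, np.float64(27.7), np.float64(11.1)), (108, np.float64(24.9), np.float64(10.5)), (111, np.float64(22.2), np.float64(11.1)), (114, np.float64(20.4), np.float64(38.2)), (117, np.float64(19.4), np.float64(70.2)), (120, np.float64(17.1), np.float64(69.7))]
```

View pics/m3.png

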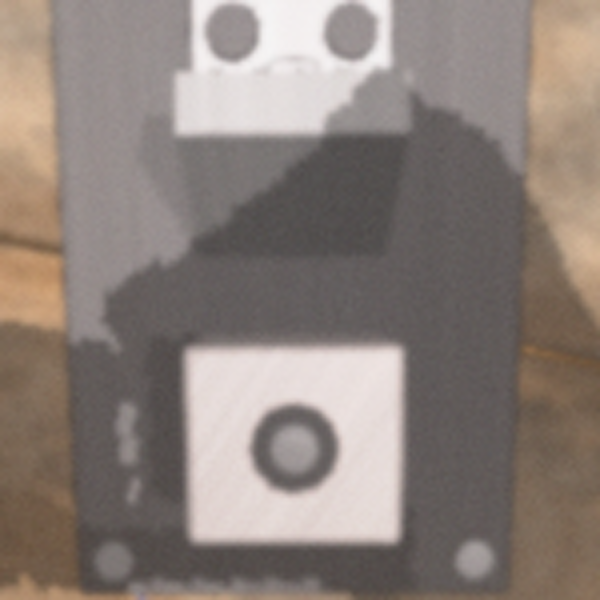

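```bash
cat >> h.py <<'E'
W=np.array([430.9,265.0]);JY=0.206
def jg(x,y=0,z=0): # origin: work face
    c,s=np.cos(JY),np.sin(JY);x=x+20.2;return np.array([W[0]+c*x-s*y,W[1]+s*x+c*y,z])
def jf(n=3):
    f=[]
    for _ in range(n): f.append(readout.observe()['contact_force']); robot.hold(0.02)
    f=np.mean(f,0);c,s=np.cos(JY),np.sin(JY);return np.array([c*f[0]+s*f[1],-s*f[0]+c*f[1],f[2]])
E
cat > p.py <<'E'
from h import *
px,py=-43.8,-1.5
grip(0.76)
robot.movep(bx(px,py,190),D(BY))
robot.servo_line(bx(px,py,27),feed=180);obs('at plate')
grip(0.3,25);obs('gripped')
robot.servo_line(bx(px,py,170),feed=200);s=obs('lifted')
if s['grip_width']*92<45: raise SystemExit('missed')
robot.movep(jg(7.5,0,150),D(JY));obs()
f0=jf();print('f0',f0)
# grip is 22 above underside at TCP: bottom on plate (z=10) at TCP z=32
robot.servo_line(jg(7.5,0,40),feed=120);print(jf()-f0)
z=40
while z>28:
    z-=1;robot.servo_line(jg(7.5,0,z),feed=30);f=jf()-f0
    if f[2]>4 or abs(f[:2]).max()>10: break
print('down',z,f);obs()
E
python3 p.py
```

```text
at plate t 16.27 tcp [ 435.5 -179.    27.7] F [ 0.  -1.3  0.4] gw 69.6 gf 0.0
gripped t 16.71 tcp [ 435.2 -179.4   27.7] F [-0.4 -0.2  6.8] gw 49.7 gf 25.0
lifted t 17.57 tcp [ 433.9 -178.9  169. ] F [-0.1  1.2 -0.7] gw 49.8 gf 25.0
 t 19.23 tcp [458.7 269.2 149.7] F [-0.2 -0.1 -0.4] gw 49.9 gf 25.0
f0 [-0.54533221 -0.32628798 -1.08975059]
[ 0.73276032 -0.12341639  0.10222799]
down 32 [-0.63279332 -0.42337402  7.56385715]
 t 22.79 tcp [458.2 270.8  32.7] F [-0.7 -1.9  6.3] gw 49.9 gf 25.0
```

```bash
cat > q.py <<'E'
from h import *
robot.servo_line(jg(7.5,0,32.4),feed=30);f0=jf();print(f0)
x=7.5
while x>1.5:
    x-=0.7;robot.servo_line(jg(x,0,32.4),feed=30);f=jf()-f0
    if abs(f[0])>6: break
print('x contact',x,f)
robot.servo_line(jg(x+.4,0,32.2),feed=30)
grip(0.72);obs('released')
robot.servo_line(jg(x,0,190),feed=220)
c=info('wrist');p,d=read_camera('wrist');P=cloud(c,d);np.savez('w4.npz',d=d,p=p,**c);cv2.imwrite('pics/w4.png',p[...,::-1])
R2=np.array([[np.cos(JY),np.sin(JY)],[-np.sin(JY),np.cos(JY)]])
J=(P[...,:2]-W)@R2.T-[20.2,0]
k=(d>0)&(P[...,2]>52)&(P[...,2]<65)&(abs(J[...,1])<30)&(J[...,0]>-8)&(J[...,0]<25)
print(k.sum(),np.percentile(J[k],[3,25,50,75,97],axis=0).round(1).tolist(),np.median(P[k][:,2]))
obs()
E
python3 q.py
```

```text
[-1.09082706 -0.01352927  4.58696301]
x contact 4.699999999999999 [ 7.06805359  0.44454357 -1.53873715]
released t 24.98 tcp [455.  269.9  31.7] F [ 0.4 -0.1  0.3] gw 66.4 gf 0.0
721 [[-0.3, -22.4], [2.1, -12.0], [5.8, 0.2], [8.9, 12.5], [10.2, 23.7]] 60.63866530630766
 t 25.89 tcp [454.5 269.3 188.6] F [-0.3 -0.1 -0.5] gw 66.3 gf 0.0
```

```bash
cat > r.py <<'E'
from h import *
px,py=33.2,0.5
robot.movep(bx(px,py,200),D(BY))
robot.servo_line(bx(px,py,38),feed=180);obs('at wedge')
grip(0.3,45);obs('gripped')
robot.servo_line(bx(px,py,180),feed=180);s=obs('lifted')
if s['grip_width']*92<45: raise SystemExit('missed')
X=5+17+2
robot.movep(jg(X,0,160),D(JY));f0=jf();print('f0',f0)
h=32;robot.servo_line(jg(X,0,43+h),feed=120);print('pre',jf()-f0)
x=X
while x>X-4.5:
    x-=0.5;robot.servo_line(jg(x,0,43+h),feed=30);f=jf()-f0
    if abs(f[0])>4: break
print('x contact',x-5,f);obs()
x+=.3
while h>2:
    h-=1;robot.servo_line(jg(x,0,43+h),feed=30);f=jf()-f0
    if f[2]>8 or abs(f[:2]).max()>25: break
print('down',h,f);obs()
E
python3 r.py
```

```text
at wedge t 28.62 tcp [ 512.4 -185.3   38.9] F [ 0.3 -0.6 -0.1] gw 66.5 gf 0.0
gripped t 29.01 tcp [ 512.1 -185.7   38.8] F [-0.9  0.1  5.5] gw 49.8 gf 45.0
lifted t 29.95 tcp [ 510.7 -185.4  178.9] F [ 0.8 -0.4 -1.8] gw 49.5 gf 45.0
f0 [-0.21031564 -0.58624005 -1.27933467]
pre [0.36579071 0.42690878 0.28311002]
x contact 16.0 [ 5.74395026  0.16778274 -1.54612163]
 t 34.4 tcp [472.4 273.7  75.2] F [ 5.1  1.4 -3.4] gw 49.6 gf 45.0
down 18 [ 3.59656924 -1.34483684 13.76367082]
 t 38.6 tcp [472.5 274.1  62.6] F [ 4.1 -1.4 12.4] gw 49.7 gf 45.0
```

```bash
cat > s.py <<'E'
from h import *
x=21.3;h=18;f0=np.array([-.2,-.6,-1.3])
while h>15.5:
    f=jf()-f0;print(h,f.round(1))
    if f[2]>20: break
    h-=.4;robot.servo_line(jg(x,0,43+h),feed=30)
robot.hold(1);print(jf()-f0);obs()
p,d=read_camera('scene');q,e=read_camera('wrist')
a=cv2.resize(p[260:380,220:340],(480,480),interpolation=2);b=cv2.resize(q[60:220,240:400],(320,320))
o=np.zeros((480,800,3),np.uint8);o[:,:480]=a;o[:320,480:]=b;cv2.imwrite('pics/m5.png',o[...,::-1])
E
python3 s.py
```

```text
18 [ 4.  -1.2 13.3]
17.6 [ 2.5 -2.3 16.7]
17.200000000000003 [ 1.5 -3.2 20.2]
[ 1.21317976 -3.19915581 20.84380798]
 t 40.3 tcp [472.5 274.1  62.6] F [ 2.  -1.8 18.8] gw 49.6 gf 45.0
```

View pics/m5.png

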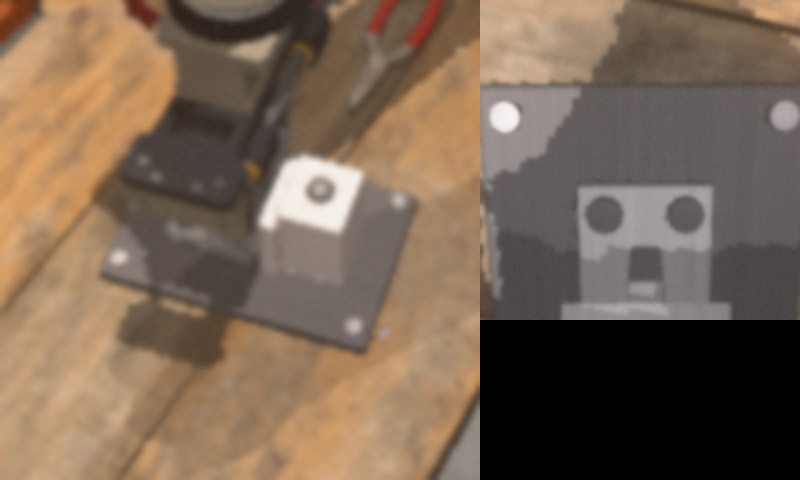

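```bash
python3 -c "
from cell import ticket;print(ticket.job_done())"
```

```text
the job is handed in; nothing more can be done
None
```

I handed the job in after about 40 s, but no verdict came back: the lid is open, one spacer stands in the gap (measured at about 18 mm), and the wedge is wedged tight and still gripped, pressed down with about 20 N.

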